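# Snap the key fob on to the bench loop

## Robot

A 7-joint arm with a two-finger parallel gripper is mounted at the origin on the work surface. World frame = base frame: x ahead of the robot, y to its left, z up, the work surface at z = 0. Lengths are in mm, angles in rad, forces in N, time in s.
With the tool pointing down it reaches from about 425 to 875 mm from the base axis. Payload 4.7 kg.
Tool frame: the origin (TCP) lies at the very end of the fingers, on their centre line; the grasp point (between the pads) lies 19 mm behind it; z points along the fingers, y is the line along which they close (so a half turn about z gives the same grasp; the last joint's range is limited). The gripper opens to 87 mm and grips with 3 to 60 N. Pads are 19 mm wide; open, the fingers measure 117 mm over their backs; the gripper's body (75 mm by 190 mm) begins 51 mm behind the grasp point.
Start: joints at [1.235, 0.321, -0.07, 1.45, 0.023, 1.371, -0.057], TCP at [222.742, -610.665, 222.587] pointing down, gripper open.
Joint ranges: [-2.86, 2.86], [-0.3, 2.09], [-1.38, 1.24], [0.06, 2.45], [-1.56, 4.7], [0.09, 2.05], [-2.69, 2.69]. Speed limits (rad/s): [2.57, 2.57, 3.14, 3.14, 3.14, 3.14, 3.14].

## Interface

Orientations are given as a 3x3 rotation matrix whose columns are the frame's x, y, z axes.
In Python, from cell import r, read_camera, camera_model, finish_job gives the robot as it stands.
- The arm moves only by the tool drive_tool, never from a script. Its argument "deltas" is text: rows parted by semicolons, each of 5 numbers parted by spaces: the closure in counts, from 0 (fully open) to 255 (shut), then the shift along the world's x, y, z in mm, then the turn about the world's z in units of 6 degrees (1.0 is 6 degrees). In form: hand dx dy dz spin; .... A call has exactly 8 rows; each row is the pose to reach, as a shift and turn from the pose commanded when the call began; what a row does not reach only later rows make up. A row lasts 1/12 s, in which the tool goes at most 41.7 mm and 7.16 degrees, less where a joint would pass 70% of its speed; a pose out of reach is approached as far as the arm can. A call with a gripper value outside its range is refused whole. The fingers move at their own pace and stop on an object; "newtons" is the grip in N (left out, the last holds). Time passes only in rows, so rows that repeat a pose let the fingers close, or fill a call up. It gives the time, the measured TCP pose, the force, the opening and the grip force at its end, in the units of the state.
- r.observe(): the state, without advancing time (a new reading comes with each control period).
- read_camera(name): name is "side" or "top"; returns the picture (480x640x3 uint8, red, green, blue); there is no depth.
- camera_model(name): a dict with "vertical_fov" (degrees; the focal length in pixels is half the picture's height over the tangent of half this angle, whatever the lens; pixels are square), "cx", "cy" (the principal point, pixels), "extrinsics" (4x4, takes a point from camera to world coordinates). Camera axes: x right, y down, z forward; pixel columns grow to the right and rows downward; lengths in mm; the calibration is good to about 2 mm. A picture is of the moment at which its call begins. camera_model takes no time and is no camera call.
- finish_job(): hands the job in; it is judged then, once.
The state is a dict: "time": time; "joints": joint angles; "joint_vel": joint speeds; "tau": joint torques, N m; "tool_pos": TCP position; "orientation": TCP orientation; "wrist_force": force on the tool from outside, world axes, zero at the start; "moment": the same for the moment, N m; "gripper_width": finger opening in mm; "grasp_force": force on a finger pad.
Only numpy, scipy, OpenCV 4.12 (cv2) and the standard library are available. Lean on these libraries where they do the work, as an engineer would, in place of code of your own. Each camera call takes 0.05 s, during which the arm holds its last target. There are 200 camera calls.

## Task

Pick up the red key fob and, keeping it low and level, push its snap hook straight on to the near leg of the bracket loop on the yellow bench plate until the sprung brass gate has passed the leg and sprung fully shut behind it; press gently, without ramming the loop. Then tug the fob firmly back to prove that the gate holds, and let go so that it lies flat on the bench, clipped on. Leave the blue fob and everything else where it is.

Things in the scene. Friction and masses are not known exactly. Their poses are not given: they have to be found in the camera images.
- red_fob: Red key fob lying on the bench: grip block 60 long (x) x 24 wide (y) x 30 high mm, 120 to 200 g; grasp it from above across its 24 mm. Origin: centre of the block's underside, z up. A steel push-on snap hook with open mouth towards +x reaches to x = 107; a brass key sticks out behind to x = -74. Hook bars run from z = 8 to 20.
- throat (a point): Back of the red hook's throat, on the axis of a leg (radius 4) that has bottomed: x = 63, y = 0, z = 14 mm of the fob. The throat lies between side arms (inner faces y = +14 and -10, outer +20 and -16). The leg has passed the gate, which snaps shut behind it, at about x = 69 or less; tugged back it rests on the inside of the shut gate at x = 83.5.
- mouth (a point): Middle of the red hook's mouth: x = 96.5, y = 0, z = 14 mm of the fob, where a leg's axis is when it first touches the shut gate from outside. Mouth 20 mm wide here, its flared lips widening it to about 30 at the tip, x = 107.
- red_gate: Brass gate of the red hook, a bar 24 long, 5 thick, 11 high mm. Origin: on its vertical hinge axis, at x = 90, y = 14 of the fob. Shut, it lies along the fob's -y. It swings only inwards (towards the grip block) against a spring: about 3 to 8 N of push on the hook opens it; it springs back shut by itself and cannot swing outwards.
- gate_tip (a point): Free end of the red fob's gate, 14 mm above the fob's underside. Lies on gate_seat when the gate is shut; 20 mm or more from it when swung open.
- gate_seat (a point): Point of the red fob's hook where the gate tip rests when shut: x = 90, y = -10, z = 14 mm of the fob.
- loop_plate: Yellow steel plate fixed on the bench, 110 x 44 x 5 mm, from x = -17 to 93 of its origin (at its underside), a black slot along its x. On it, in its x-z plane, a rigid steel loop of 8 mm round bar: a near leg, a far leg 60 mm farther along +x, and a bar across them, top 50 mm above the bench. Push the hook on along the plate's +x.
- slot_mid (a point): Point 14 mm above the plate's origin, the middle of the near leg's possible places: the loop is bolted fast somewhere in the slot, so that the near leg's axis is at y = 0 but anywhere from x = -12 to +12 mm of the plate. That is not measured and must be felt or seen. The loop does not give when pushed.
- blue_fob: Another fob of the same shape, blue. Leave alone.
- firebrick: Fire brick 115 x 65 x 50 mm, leave alone.
- solder_spool: White spool, 60 mm across, 42 high, leave alone.
- key_blank_a: Brass key blank lying on a dark sheet, leave alone.
- key_blank_b: Brass key blank lying on a dark sheet, leave alone.
- brass_disc: Brass disc 34 mm across on the dark sheet, leave alone.
- wrench: Wrench on the bench, leave alone.
- wire_brush: Brush on the bench, leave alone.
Not all that is in view belongs to the job. Of the things shaped like the loop_plate, the yellow one is meant.

How it is judged:
By the outcome, as a careful person would: the job done as asked, in the order asked, and still so for the second after the job is handed in, with the robot touching nothing.
It also fails if it takes over 67 s, if anything falls off the work surface, if the arm or the gripper's body presses on something with over 40 N, if the wrist force passes 120 N, or if a joint passes its speed limit or range.

## Working session

There is one attempt and no reset: what is moved stays moved. The work goes in short steps, Python scripts to look and compute and a tool call to move; the robot and the scene stay as the last step left them, time stands still between calls to the robot, and variables do not carry over. Pictures are saved under pics/ and viewed, at most 10 in all, crops included, and the job is handed in when it is done.

Besides the shell and the picture viewer there is one more tool, called after "Call:" as name(argument=value, ...) on one line, values as JSON. drive_tool: Moves the arm, as the interface text tells. Its arguments: {"type":"object","properties":{"deltas":{"type":"string"},"newtons":{"type":"number"}},"required":["deltas"]}

```bash
mkdir -p pics; ls; python3 - <<'E'
from cell import r, read_camera, camera_model
import cv2,numpy as np
for n in("top","side"):
    im=read_camera(n); cv2.imwrite(f"pics/{n}0.png",im[:,:,::-1]); m=camera_model(n); print(n,m)
s=r.observe(); print(s["time"],s["orientation"],s["wrist_force"],s["gripper_width"])
E
```

```text
pics
top {'vertical_fov': 46.022611111328715, 'cx': 315.8552387434526, 'cy': 238.71968119218258, 'extrinsics': array([[ 8.63290568e-03, -9.91024827e-01,  1.33398893e-01,
         3.52381932e+02],
       [-9.99825809e-01, -1.07621770e-02, -1.52488728e-02,
         2.22192243e+01],
       [ 1.65476740e-02, -1.33244014e-01, -9.90945108e-01,
         1.67216650e+03],
       [ 0.00000000e+00,  0.00000000e+00,  0.00000000e+00,
         1.00000000e+00]])}
side {'vertical_fov': 51.84534158032632, 'cx': 324.77505733691515, 'cy': 245.95951994953512, 'extrinsics': array([[ 9.73419701e-01, -1.72664964e-01,  1.50468917e-01,
         4.19499911e+02],
       [-2.28777310e-01, -7.63823181e-01,  6.03518923e-01,
        -6.93440318e+02],
       [ 1.07250735e-02, -6.21901084e-01, -7.83022359e-01,
         9.43326561e+02],
       [ 0.00000000e+00,  0.00000000e+00,  0.00000000e+00,
         1.00000000e+00]])}
0.1 [[ 9.39419901e-01  3.42767773e-01 -7.09017308e-04]
 [ 3.42768489e-01 -9.39418507e-01  1.62237352e-03]
 [-1.09966622e-04 -1.76711876e-03 -9.99998433e-01]] [ 0.42672984 -0.04624234 -1.05263287] 86.79704827591826
```

View pics/top0.png

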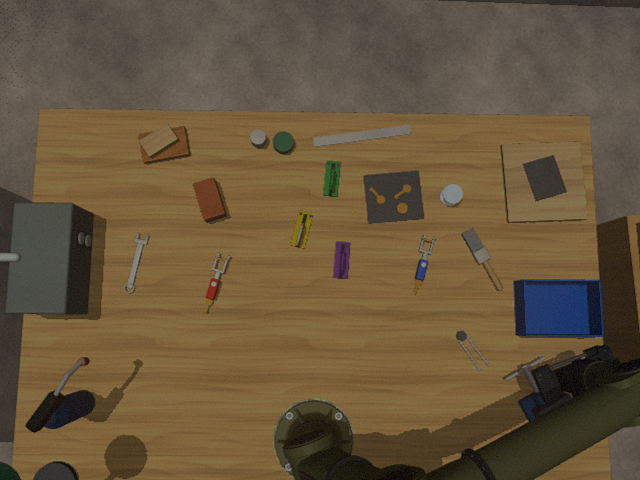

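View pics/side0.png

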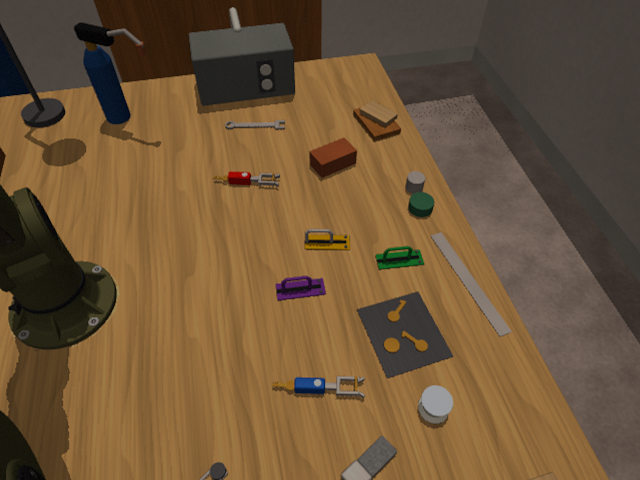

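The top view shows the red fob at about (213,290) with its hook pointing up (+x), and the yellow plate at about (302,230). In the side view the loop sits at the plate's robot-side end, around (320,237). Next I'll measure both by colour mask.

```bash
cat > h.py <<'E'
import cv2,numpy as np
from cell import r, read_camera, camera_model
def cast(n,uv,z):
    m=camera_model(n);f=240/np.tan(np.radians(m["vertical_fov"])/2);E=m["extrinsics"]
    uv=np.atleast_2d(uv).astype(float)
    d=np.c_[(uv-[m["cx"],m["cy"]])/f,np.ones(len(uv))]@E[:3,:3].T
    return (E[:3,3]+d*((z-E[2,3])/d[:,2:]))[:,:2]
def proj(n,p):
    m=camera_model(n);f=240/np.tan(np.radians(m["vertical_fov"])/2);E=m["extrinsics"]
    c=(np.atleast_2d(p)-E[:3,3])@E[:3,:3]
    return c[:,:2]/c[:,2:]*f+[m["cx"],m["cy"]]
def blob(im,lo,hi,box):
    h=cv2.cvtColor(im,cv2.COLOR_RGB2HSV);k=cv2.inRange(h,lo,hi)
    g=np.zeros_like(k);x0,y0,x1,y1=box;g[y0:y1,x0:x1]=k[y0:y1,x0:x1]
    return g
def rect(mask,n,z):
    v,u=np.nonzero(mask);p=cast(n,np.c_[u,v],z)
    c,s,a=cv2.minAreaRect(p.astype(np.float32)); 
    q=p-p.mean(0);w,V=np.linalg.eigh(q.T@q);d=V[:,1]*np.sign(V[0,1])
    return len(u),p.mean(0).round(1),np.round(c,1),np.round(s,1),np.degrees(np.arctan2(d[1],d[0])).round(2),round(a,2)
E
python3 - <<'E'
from h import *
for n,br,by in(("top",(195,260,240,315),(280,200,325,260)),("side",(215,160,260,195),(295,220,360,260))):
    im=cv2.imread(f"pics/{n}0.png")[:,:,::-1].copy()
    a=blob(im,(0,190,90),(6,255,255),br);b=blob(im,(174,190,90),(180,255,255),br)
    print(n,"red",rect(a|b,n,30 if n=="top" else 22))
    print(n,"yel",rect(blob(im,(22,150,110),(32,255,255),by),n,5))
    for t,(x0,y0,x1,y1) in (("f",(190,240,250,320)),("p",(275,200,335,260))) if n=="top" else (("f",(205,160,295,200)),("p",(295,215,365,260))):
        cv2.imwrite(f"/tmp/{n}{t}.png",cv2.resize(im[y0:y1,x0:x1,::-1],(400,300) if 0 else None,fx=5,fy=5,interpolation=cv2.INTER_NEAREST))
I=[cv2.imread(f"/tmp/{x}.png") for x in("topf","topp","sidef","sidep")]
c=np.zeros((600,800,3),np.uint8)
for i,(x,y) in zip(I,((0,0),(0,0),(0,0),(0,0))):print(i.shape)
c[:400,:300]=I[0];c[:300,300:600]=I[1];c[400:600,0:450]=I[2];c[375:600,450:800]=I[3]
cv2.imwrite("pics/c1.png",c)
E
```

```text
top red (107, array([420.7, 296.9]), array([424.7, 295.8]), array([20.7, 56.2]), np.float64(-16.31), 74.73)
top yel (313, array([609.1,  41.2]), array([606.6,  39.5]), array([ 44.4, 107.6]), np.float64(-15.81), 76.21)
side red (112, array([424.4, 304.7]), array([427.6, 304.2]), array([23.2, 58.6]), np.float64(-21.54), 77.42)
side yel (83, array([592.8,  33.7]), array([607.2,  40.9]), array([ 37.7, 105.6]), np.float64(-4.84), 77.28)
(400, 300, 3)
(300, 300, 3)
(200, 450, 3)
(225, 350, 3)
```

View pics/c1.png

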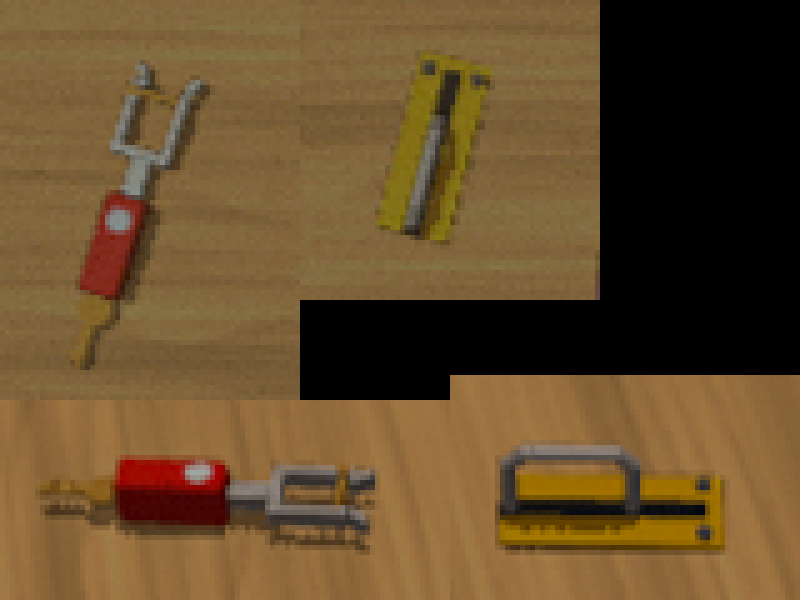

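The crop shows the hook ahead of the red block and the gate across the mouth at about (150,95). The loop's near leg stands almost at the plate's near end, about (508,508) in the crop. I'll start moving and work out the leg position on the way.

Call:
drive_tool(deltas="0 26 31 0 1.1; 0 52 62 0 2.2; 0 78 93 0 3.3; 0 104 124 0 4.4; 0 130 155 0 5.5; 0 156 186 0 6.6; 0 182 216 0 7.8; 0 207 246 0 9")

```text
time: 0.77
tool_pos: [430.6, -362.7, 222.3]
orientation: [[0.27, 0.963, -0.0], [0.963, -0.27, 0.0], [-0.0, -0.0, -1.0]]
wrist_force: [0.2, -0.4, -0.0]
gripper_width: 87.1
grasp_force: 0.0
```

Call:
drive_tool(deltas="0 15 37 0 1.1; 0 30 75 0 2.2; 0 45 112 0 3.3; 0 60 150 0 4.4; 0 75 187 0 5.5; 0 90 225 0 6.6; 0 105 262 0 7.8; 0 120 300 0 9")

```text
time: 1.43
tool_pos: [549.8, -63.1, 222.4]
orientation: [[-0.619, 0.786, -0.0], [0.786, 0.619, -0.001], [-0.0, -0.0, -1.0]]
wrist_force: [0.4, 0.4, 0.4]
gripper_width: 86.9
grasp_force: 0.0
```

Call:
drive_tool(deltas="0 -14 37 0 0.8; 0 -28 75 0 1.6; 0 -41 112 0 2.4; 0 -55 150 0 3.2; 0 -69 187 0 4; 0 -82 225 0 4.8; 0 -96 262 0 5.5; 0 -110 300 0 6.1")

```text
time: 2.1
tool_pos: [438.6, 236.5, 222.5]
orientation: [[-0.964, 0.265, 0.001], [0.265, 0.964, -0.001], [-0.001, -0.001, -1.0]]
wrist_force: [0.6, 0.2, -0.2]
gripper_width: 86.8
grasp_force: 0.0
```

```bash
python3 - <<'E'
from h import *
s=r.observe();print(s["time"],s["tool_pos"],s["orientation"][:,0],s["wrist_force"],s["joints"])
print("legs side z5",cast("side",[[306.6,241.6],[331.6,241.6]],5))
print("bar top z46",cast("top",[[297.4,246.4],[303.4,223.6]],48))
print("plate corners top",cast("top",[[290.6,245.6],[305,247.8],[300,210.6],[313,213.5]],5))
print("plate corners side",cast("side",[[305,249.8],[349.8,250.5],[349.5,235.3]],5))
print("hook top: lips, base arms z20",cast("top",[[219,253],[230,257],[214,269.5],[223.5,272],],20))
print("block top corners",cast("top",[[211,278.5],[219.5,280.5],[206.3,298],[214,299.5]],30))
print("block side top corners",cast("side",[[228.5,171.8],[249.6,171.8],[250.5,176.8],[228.6,176.5]],30))
E
```

```text
2.1 [438.61265008 236.52973073 222.4503156 ] [-9.64369516e-01  2.64557791e-01 -7.81812182e-04] [ 0.57380077  0.19198102 -0.19651914] [ 0.40484342  0.04705269 -0.96713698  1.7908229   0.04108478  1.3243012
  0.73124223]
legs side z5 [[559.61396388  52.80984429]
 [619.20133252  39.34964564]]
bar top z46 [[548.02123349  50.4379998 ]
 [615.01980097  33.85478664]]
plate corners top [[555.37910081  71.40367756]
 [549.25346652  28.57041706]
 [661.29353981  44.80204434]
 [652.92727967   5.77442713]]
plate corners side [[550.60413753  28.7828685 ]
 [655.47045397   2.86649794]
 [667.10618804  49.05247827]]
hook top: lips, base arms z20 [[529.46280146 280.43880162]
 [518.0150974  247.92496119]
 [480.87126768 293.4776941 ]
 [473.83793109 265.58603187]]
block top corners [[453.90569227 299.64850539]
 [448.35656163 274.91693524]
 [397.60631369 311.28607601]
 [393.50765696 289.01372741]]
block side top corners [[401.80973478 313.81662203]
 [456.75900242 301.5672854 ]
 [456.45747524 281.93819363]
 [400.06616328 295.69336704]]
```

Call:
drive_tool(deltas="0 -7 30 -20 0.3; 0 -13 59 -40 0.3; 0 -13 59 -75 0.3; 0 -13 59 -110 0.3; 0 -13 59 -145 0.3; 0 -13 59 -175 0.3; 0 -13 59 -200 0.3; 0 -13 59 -200 0.3")

```text
time: 2.77
tool_pos: [422.9, 291.7, 17.6]
orientation: [[-0.972, 0.237, -0.009], [0.237, 0.972, -0.004], [0.008, -0.006, -1.0]]
wrist_force: [-0.2, -1.1, -0.6]
gripper_width: 87.1
grasp_force: 0.0
```

Call:
drive_tool(deltas="0 0 0 -6 0; 0 0 0 -12 0; 0 0 0 -17 0; 0 0 0 -17 0; 120 0 0 -17 0; 160 0 0 -17 0; 200 0 0 -17 0; 255 0 0 -17 0", newtons=30)

```text
time: 3.43
tool_pos: [427.1, 294.5, 6.1]
orientation: [[-0.971, 0.237, 0.001], [0.237, 0.971, 0.0], [-0.001, 0.001, -1.0]]
wrist_force: [-0.5, 0.6, -0.0]
gripper_width: 68.3
grasp_force: 0.0
```

Call:
drive_tool(deltas="255 0 0 0 0; 255 0 0 0 0; 255 0 0 0 0; 255 0 0 0 0; 255 0 0 0 0; 255 0 0 0 0; 255 0 0 0 0; 255 0 0 0 0", newtons=40)

```text
time: 4.1
tool_pos: [426.6, 294.6, 5.6]
orientation: [[-0.972, 0.237, -0.0], [0.237, 0.972, 0.0], [0.0, 0.0, -1.0]]
wrist_force: [-0.4, -0.1, -0.1]
gripper_width: 23.9
grasp_force: 39.6
```

Call:
drive_tool(deltas="255 0 0 4 0; 255 0 -15 5 0; 255 0 -40 5 0; 255 0 -65 5 0; 255 0 -90 5 0; 255 0 -110 5 0; 255 0 -120 5 0; 255 0 -120 5 0")

```text
time: 4.77
tool_pos: [426.6, 170.9, 10.3]
orientation: [[-0.97, 0.241, -0.001], [0.241, 0.97, -0.003], [0.0, -0.003, -1.0]]
wrist_force: [0.3, 0.1, -3.4]
gripper_width: 24.0
grasp_force: 39.5
```

Call:
drive_tool(deltas="255 0 -12 0 0; 255 0 -35 0 0; 255 0 -60 0 0; 255 0 -80 0 0; 255 4 -92 0 0; 255 4 -95 -1 0; 255 4 -95 -2 0; 255 4 -95 -2 0")

```text
time: 5.43
tool_pos: [430.5, 80.7, 8.5]
orientation: [[-0.972, 0.236, -0.0], [0.236, 0.972, 0.001], [0.0, 0.001, -1.0]]
wrist_force: [-0.4, 0.7, -1.9]
gripper_width: 23.6
grasp_force: 39.5
```

```bash
python3 - <<'E'
from h import *
c=np.zeros((600,800,3),np.uint8)
s=r.observe();print(s["time"],s["tool_pos"],s["orientation"][:,0],s["wrist_force"],s["grasp_force"])
t=read_camera("top");i=read_camera("side")
cv2.imwrite("pics/t2.png",t[:,:,::-1]);cv2.imwrite("pics/s2.png",i[:,:,::-1])
a=cv2.resize(t[205:305,250:330,::-1],None,fx=5,fy=6,interpolation=cv2.INTER_CUBIC)
b=cv2.resize(i[190:270,260:340,::-1],None,fx=5,fy=6,interpolation=cv2.INTER_CUBIC)
c[:600,:400]=a;c[:480,400:]=b
cv2.imwrite("pics/c2.png",c)
E
```

```text
5.4333 [430.54898354  80.74667934   8.51217197] [-9.71775914e-01  2.35905549e-01  3.79880719e-04] [-0.38202334  0.65940073 -1.86898971] 39.54758380539715
```

View pics/c2.png

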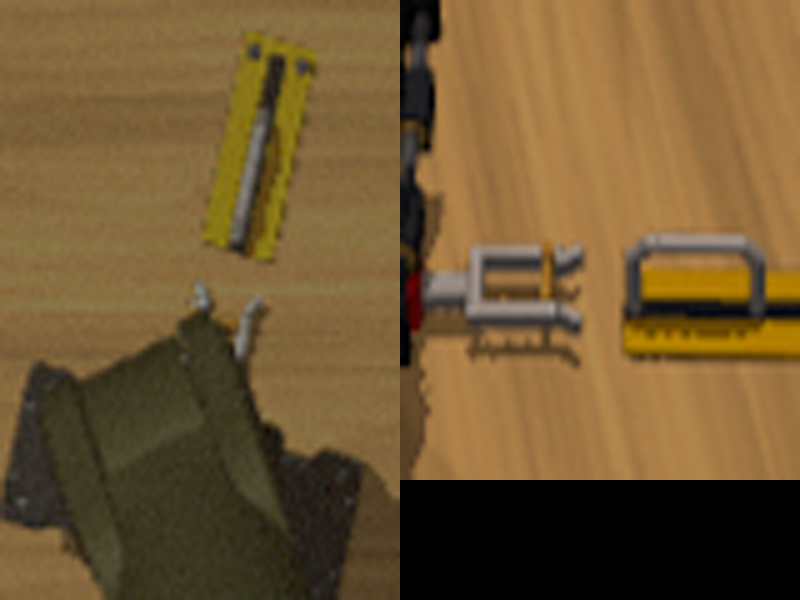

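The top crop shows the lips at about (203,288) and (258,298), with the bar's near end at (237,247). In the side crop the lips are at (580,250) and (578,325), and the leg runs from (632,312) at its base up to (635,250).

```bash
python3 - <<'E'
from h import *
a=np.radians(-13.6);d=np.array([np.cos(a),np.sin(a)]);n=np.array([-d[1],d[0]])
T=lambda x,y:(250+x/5,205+y/6)
S=lambda x,y:(260+(x-400)/5,190+y/6)
def sl(w,c,z):
    for p in cast(*((w,c,z))): print(w,z,"s %.1f l %.1f"%(p@d,p@n))
p=r.observe()["tool_pos"][:2];print("tcp",p@d,p@n)
print("lips top");sl("top",[T(203,288),T(258,298)],23)
print("bar top");sl("top",[T(237,247),T(250,180),T(262,112)],49)
print("plate corners");sl("top",[T(203,242),T(270,260),T(248,33),T(316,50)],5)
print("lips side");sl("side",[S(580,250),S(578,325)],17)
print("arms front/back outer side");sl("side",[S(478,248),S(478,318),S(548,290)],17)
print("legs side");sl("side",[S(632,312),S(758,312)],5)
print("bar side");sl("side",[S(640,243),S(745,242)],46)
print("plate side");sl("side",[S(624,355)],5)
E
```

```text
tcp 399.40930398937246 179.96303116205362
lips top
top 23 s 499.8 l 193.5
top 23 s 503.0 l 161.0
bar top
top 49 s 521.3 l 178.0
top 49 s 554.8 l 178.8
top 49 s 588.8 l 180.2
plate corners
top 5 s 523.8 l 200.2
top 5 s 524.9 l 159.4
top 5 s 632.2 l 200.3
top 5 s 633.9 l 158.7
lips side
side 17 s 505.1 l 204.1
side 17 s 505.8 l 164.9
arms front/back outer side
side 17 s 455.1 l 204.4
side 17 s 457.6 l 167.8
side 17 s 490.5 l 182.8
legs side
side 5 s 531.1 l 181.7
side 5 s 592.6 l 182.6
bar side
side 46 s 535.6 l 183.8
side 46 s 585.5 l 185.1
plate side
side 5 s 527.9 l 159.4
```

Call:
drive_tool(deltas="255 5 -1.2 0 0; 255 10 -2.4 0 0; 255 15 -3.6 0 0; 255 20 -4.8 0 0; 255 24 -5.8 0 0; 255 28 -6.7 0 0; 255 29 -7 0 0; 255 29 -7 0 0")

```text
time: 6.2
tool_pos: [460.1, 72.3, 8.6]
orientation: [[-0.971, 0.237, -0.0], [0.237, 0.971, 0.001], [0.0, 0.0, -1.0]]
wrist_force: [0.2, -0.3, -1.0]
gripper_width: 23.9
grasp_force: 39.5
```

Call:
drive_tool(deltas="255 1.5 -0.4 0 0; 255 3 -0.7 0 0; 255 4.5 -1.1 0 0; 255 6 -1.4 0 0; 255 7.5 -1.8 0 0; 255 9 -2.1 0 0; 255 10 -2.4 0 0; 255 10 -2.4 0 0")

```text
time: 6.87
tool_pos: [467.8, 70.5, 8.1]
orientation: [[-0.972, 0.236, -0.004], [0.236, 0.972, 0.0], [0.004, -0.001, -1.0]]
wrist_force: [-5.2, 1.5, 0.7]
gripper_width: 24.0
grasp_force: 39.6
```

Call:
drive_tool(deltas="255 1.5 -0.4 0 0; 255 3 -0.7 0 0; 255 4.5 -1.1 0 0; 255 6 -1.4 0 0; 255 7.5 -1.8 0 0; 255 8 -1.9 0 0; 255 8 -1.9 0 0; 255 8 -1.9 0 0")

```text
time: 7.53
tool_pos: [474.2, 69.5, 7.4]
orientation: [[-0.972, 0.235, -0.007], [0.235, 0.972, 0.001], [0.007, -0.001, -1.0]]
wrist_force: [-7.7, 4.2, -2.0]
gripper_width: 23.8
grasp_force: 39.7
```

Call:
drive_tool(deltas="255 1.5 -0.4 0 0; 255 3 -0.7 0 0; 255 4.5 -1.1 0 0; 255 6 -1.4 0 0; 255 7 -1.7 0 0; 255 7 -1.7 0 0; 255 7 -1.7 0 0; 255 7 -1.7 0 0")

```text
time: 8.2
tool_pos: [482.3, 68.5, 7.7]
orientation: [[-0.972, 0.235, -0.004], [0.235, 0.972, 0.002], [0.005, 0.001, -1.0]]
wrist_force: [-5.2, 4.6, -3.0]
gripper_width: 24.5
grasp_force: 39.7
```

Call:
drive_tool(deltas="255 1.5 -0.4 0 0; 255 3 -0.7 0 0; 255 4.5 -1.1 0 0; 255 6 -1.4 0 0; 255 7 -1.7 0 0; 255 7 -1.7 0 0; 255 7 -1.7 0 0; 255 7 -1.7 0 0")

```text
time: 8.87
tool_pos: [491.8, 66.4, 8.6]
orientation: [[-0.972, 0.235, 0.001], [0.235, 0.972, 0.002], [-0.0, 0.002, -1.0]]
wrist_force: [-0.7, 5.1, -3.1]
gripper_width: 23.8
grasp_force: 39.8
```

Call:
drive_tool(deltas="255 1 -0.2 0 0; 255 2 -0.5 0 0; 255 3 -0.7 0 0; 255 4 -1 0 0; 255 4 -1 0 0; 255 4 -1 0 0; 255 4 -1 0 0; 255 4 -1 0 0")

```text
time: 9.53
tool_pos: [495.7, 63.2, 8.5]
orientation: [[-0.971, 0.238, -0.0], [0.238, 0.971, -0.0], [0.0, -0.0, -1.0]]
wrist_force: [-0.1, 0.4, -2.4]
gripper_width: 23.7
grasp_force: 39.5
```

```bash
python3 - <<'E'
from h import *
i=read_camera("side")
cv2.imwrite("pics/c3.png",cv2.resize(i[205:265,270:350,::-1],None,fx=10,fy=10,interpolation=cv2.INTER_CUBIC))
E
```

```text
(no output)
```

View pics/c3.png

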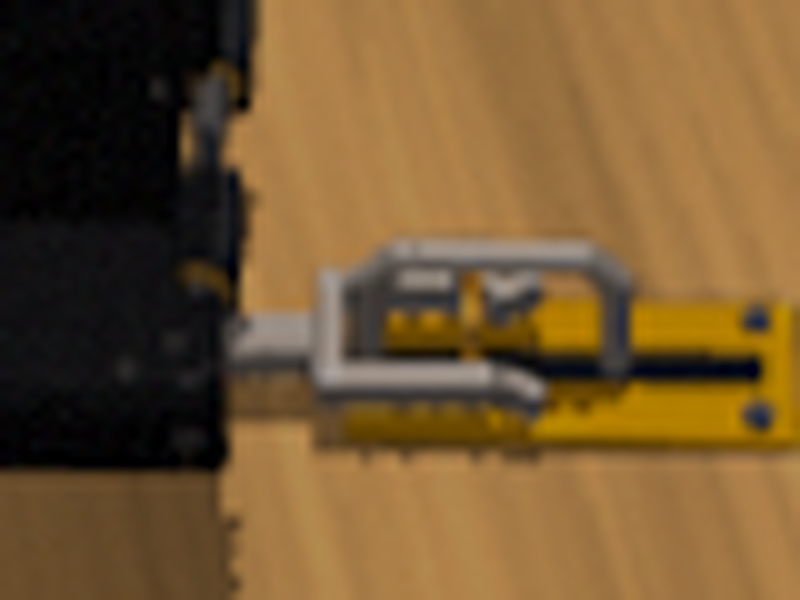

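The near leg is inside the hook at about (370,320), and the brass gate stands straight across the mouth at (470,315), so it is shut. Next is the tug.

Call:
drive_tool(deltas="255 -3 0.7 0 0; 255 -6 1.4 0 0; 255 -9 2.2 0 0; 255 -12 2.9 0 0; 255 -15 3.6 0 0; 255 -15 3.6 0 0; 255 -15 3.6 0 0; 255 -15 3.6 0 0", newtons=55)

```text
time: 10.25
tool_pos: [480.9, 67.2, 8.7]
orientation: [[-0.971, 0.237, 0.0], [0.237, 0.971, 0.0], [-0.0, 0.0, -1.0]]
wrist_force: [0.7, -0.1, -1.6]
gripper_width: 23.3
grasp_force: 54.5
```

Call:
drive_tool(deltas="255 -1 0.2 0 0; 255 -2 0.5 0 0; 255 -3 0.7 0 0; 255 -4 1 0 0; 255 -4 1 0 0; 255 -4 1 0 0; 255 -4 1 0 0; 255 -4 1 0 0")

```text
time: 10.92
tool_pos: [477.3, 68.1, 8.8]
orientation: [[-0.971, 0.237, 0.001], [0.237, 0.971, 0.0], [-0.001, 0.0, -1.0]]
wrist_force: [2.7, -1.4, -2.6]
gripper_width: 23.6
grasp_force: 54.5
```

Contact is at 2.7 N. I'll pull further.

Call:
drive_tool(deltas="255 -0.5 0.1 0 0; 255 -1 0.2 0 0; 255 -1.5 0.4 0 0; 255 -2 0.5 0 0; 255 -2.5 0.6 0 0; 255 -3 0.7 0 0; 255 -3 0.7 0 0; 255 -3 0.7 0 0")

```text
time: 11.58
tool_pos: [477.0, 68.7, 9.4]
orientation: [[-0.971, 0.237, 0.006], [0.237, 0.971, 0.001], [-0.006, 0.002, -1.0]]
wrist_force: [9.4, -2.2, -6.4]
gripper_width: 23.8
grasp_force: 54.7
```

Call:
drive_tool(deltas="255 -0.7 0.2 0 0; 255 -1.4 0.3 0 0; 255 -2.1 0.5 0 0; 255 -2.8 0.7 0 0; 255 -3.5 0.8 0 0; 255 -4 1 0 0; 255 -4 1 0 0; 255 -4 1 0 0")

```text
time: 12.25
tool_pos: [476.7, 69.7, 10.5]
orientation: [[-0.971, 0.237, 0.014], [0.237, 0.971, 0.002], [-0.013, 0.005, -1.0]]
wrist_force: [16.6, -2.0, -8.6]
gripper_width: 23.8
grasp_force: 55.0
```

Call:
drive_tool(deltas="255 3 -0.7 0 0; 255 6 -1.4 0 0; 255 9 -2.2 0 0; 255 12 -2.9 0 0; 255 12 -2.9 0 0; 255 12 -2.9 -1 0; 255 12 -2.9 -2 0; 255 12 -2.9 -2.5 0")

```text
time: 12.92
tool_pos: [481.0, 67.2, 6.1]
orientation: [[-0.972, 0.237, -0.001], [0.237, 0.972, -0.0], [0.001, -0.001, -1.0]]
wrist_force: [-3.8, 0.2, 6.9]
gripper_width: 23.3
grasp_force: 55.0
```

Call:
drive_tool(deltas="255 0 0 -0.3 0; 255 0 0 -0.5 0; 255 0 0 -0.5 0; 255 0 0 -0.5 0; 255 0 0 -0.5 0; 255 0 0 -0.5 0; 255 0 0 -0.5 0; 255 0 0 -0.5 0", newtons=15)

```text
time: 13.58
tool_pos: [481.1, 67.2, 6.0]
orientation: [[-0.972, 0.237, -0.001], [0.237, 0.972, -0.001], [0.001, -0.001, -1.0]]
wrist_force: [-4.8, -0.4, 6.4]
gripper_width: 23.7
grasp_force: 15.0
```

```bash
python3 - <<'E'
from h import *
i=read_camera("side")
cv2.imwrite("pics/c4.png",cv2.resize(i[205:265,270:350,::-1],None,fx=10,fy=10,interpolation=cv2.INTER_CUBIC))
E
```

```text
(no output)
```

View pics/c4.png

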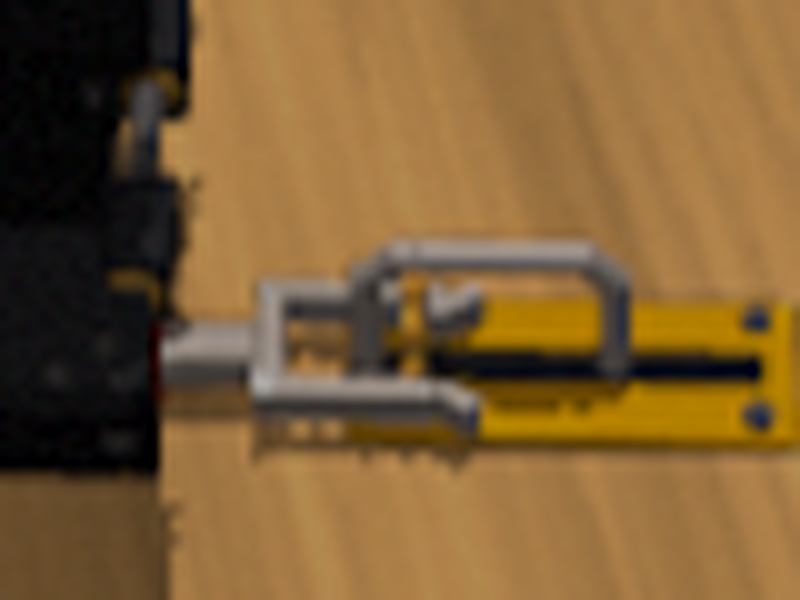

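The leg at (368,330) is held behind the shut gate at (415,320), and the fob is down on the bench. I'll let go now.

Call:
drive_tool(deltas="180 0 0 0 0; 150 0 0 0 0; 120 0 0 0 0; 90 0 0 0 0; 60 0 0 0 0; 60 0 0 0 0; 60 0 0 0 0; 60 0 0 0 0")

```text
time: 14.3
tool_pos: [481.7, 67.0, 5.5]
orientation: [[-0.971, 0.237, 0.0], [0.237, 0.971, 0.0], [0.0, 0.0, -1.0]]
wrist_force: [-0.9, 0.3, -0.6]
gripper_width: 62.5
grasp_force: 0.0
```

Call:
drive_tool(deltas="60 0 0 10 0; 60 0 0 25 0; 60 0 0 45 0; 60 0 0 75 0; 60 0 0 110 0; 60 -10 40 140 0; 60 -20 75 160 0; 60 -20 110 170 0")

```text
time: 14.97
tool_pos: [462.0, 174.2, 177.6]
orientation: [[-0.971, 0.24, 0.004], [0.24, 0.971, -0.002], [-0.004, -0.001, -1.0]]
wrist_force: [1.4, 0.7, -0.3]
gripper_width: 66.1
grasp_force: 0.0
```

Call:
drive_tool(deltas="60 0 40 0 0; 60 0 80 0 0; 60 0 120 0 0; 60 0 150 0 0; 60 0 150 0 0; 60 0 150 0 0; 60 0 150 0 0; 60 0 150 0 0")

```text
time: 15.63
tool_pos: [462.6, 322.0, 174.6]
orientation: [[-0.971, 0.239, 0.001], [0.239, 0.971, -0.001], [-0.001, -0.001, -1.0]]
wrist_force: [0.5, 0.1, -1.1]
gripper_width: 66.7
grasp_force: 0.0
```

```bash
python3 - <<'E'
from h import *
i=read_camera("side");t=read_camera("top")
c=np.zeros((600,800,3),np.uint8)
c[:,:400]=cv2.resize(t[200:320,260:340,::-1],None,fx=5,fy=5,interpolation=cv2.INTER_CUBIC)
c[:400,400:]=cv2.resize(i[200:280,235:335,::-1],(400,400) if 0 else None,fx=4,fy=5,interpolation=cv2.INTER_CUBIC)
cv2.imwrite("pics/c5.png",c)
E
```

```text
(no output)
```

View pics/c5.png

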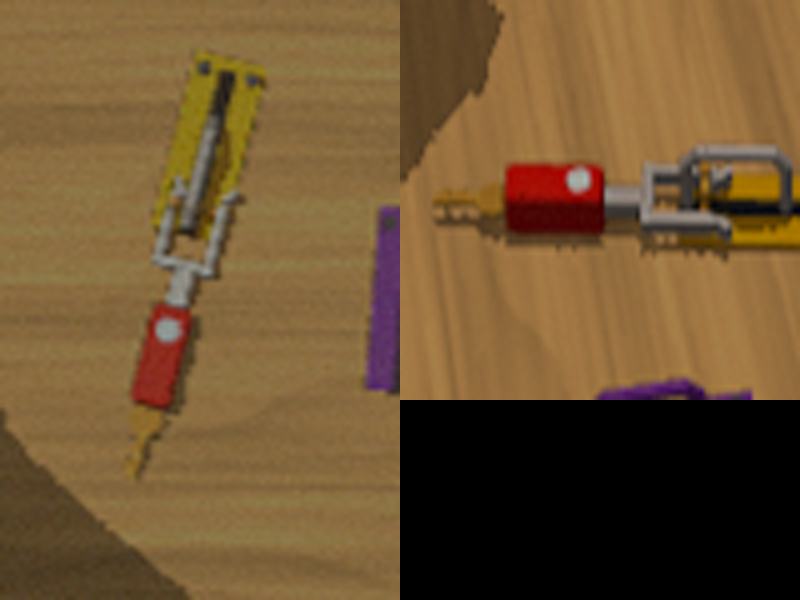

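The red fob lies flat at about (160,355) in the top crop, with its hook around the near leg at (188,228). The arm is clear of everything.

```bash
python3 -c "
from cell import finish_job;print(finish_job())"
```

```text
the job is handed in; nothing more can be done
None
```

The red fob is clipped on to the near leg of the yellow plate's loop: the gate shut behind the leg, held a tug of about 17 N, and the fob was let go flat on the bench; the job is handed in, with no verdict shown.

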